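# Zero the caliper on the master block

## Robot

A 7-joint arm with a two-finger parallel gripper is mounted at the origin on the work surface. World frame = base frame: x ahead of the robot, y to its left, z up, the work surface at z = 0. Lengths are in m, angles in rad, forces in N, time in s.
With the tool pointing down it reaches from about 0.35 to 0.9 m from the base axis. Payload 19.9 kg.
Tool frame: the origin (TCP) lies midway between the tips of the shut fingers; the grasp point (between the pads) lies 19 mm behind it; x points along the fingers, z is the direction in which the jaws open and shut, and the axes are right-handed (so a half turn about x gives the same grasp; the last joint's range is limited). The gripper opens to 85 mm and grips with 20 to 120 N. Pads are 22 mm wide; open, the fingers measure 114 mm over their backs; the gripper's body (76 mm by 85 mm) begins 54 mm behind the grasp point. The pads swing forward as they close: fully open they stand 13 mm farther back than shut.
Start: joints at [-1.246, 0.417, -0.01, 1.614, 0.005, 1.111, -0.053], TCP at [0.224, 0.584, 0.231] pointing down, gripper open.
Joint ranges: [-2.81, 2.81], [-0.39, 2.02], [-1.27, 1.25], [0.06, 2.57], [-1.19, 4.33], [0.19, 2], [-2.82, 2.82]. Speed limits (rad/s): [1.89, 1.89, 2.39, 2.39, 3.01, 3.01, 3.01].

## Interface

Orientations are given as a 3x3 rotation matrix whose columns are the frame's x, y, z axes.
In Python, from workcell import r gives the robot as it stands.
- The arm moves only by the tool play_rows, never from a script. Its argument "targets" is a list of rows, each a list of 7 numbers: the turn, a rotation vector about the tool's x, y, z in rad, then the shift along the tool's x, y, z in m, then the closure, from -1 (fully open) to 1 (shut), so that 0 is half open. In form: [[wx, wy, wz, tx, ty, tz, jaw], ...]. A call has 1 to 20 rows; each row is the pose to reach, as a shift and turn from the pose measured when the call began, along the tool's axes at that moment; what a row does not reach only later rows make up. A row lasts 1/10 s, in which the tool goes at most 50 mm and 8.59 degrees, less where a joint would pass 70% of its speed; a pose out of reach is approached as far as the arm can. A call with a gripper value outside its range is refused whole. The fingers move at their own pace and stop on an object; "newtons" is the grip in N (left out, the last holds). Time passes only in rows, so rows that repeat a pose let the fingers close. It gives the time, the measured TCP pose, the force and the opening at its end, in the units of the state.
- r.get_obs(): the state, without advancing time (a new reading comes with each control period).
- r.camera(name): name is "scene" or "top" or "wrist"; returns the picture (420x560x3 uint8, red, green, blue); there is no depth.
- r.calibration(name): a dict with "K" (3x3 intrinsics, pixels), "rvec" (rotation vector, rad) and "tvec" (3), from world to camera coordinates, as OpenCV has them. Camera axes: x right, y down, z forward; pixel columns grow to the right and rows downward; lengths in m; the calibration is good to about 2 mm. A picture is of the moment at which its call begins: read the wrist's pose just before it. calibration takes no time and is no camera call; for the wrist camera it gives the pose at the moment of the call.
- r.sign_off(): hands the job in, once; it reports no verdict.
The state is a dict: "time_s": time; "joint_pos": joint angles; "joint_velocities": joint speeds; "effort": joint torques, N m; "tool_pos": TCP position; "eef_rot": TCP orientation; "contact_force": force on the tool from outside, world axes, zero at the start; "torque": the same for the moment, N m; "width": finger opening in m.
Only numpy, scipy, OpenCV 4.12 (cv2) and the standard library are available. Lean on these libraries where they do the work, as an engineer would, in place of code of your own. Each camera call takes 0.05 s, during which the arm holds its last target.

## Task

Set the caliper's zero on the master: gently slide the caliper's moving jaw shut until both jaws bear on the dark wooden block lying between them. Then, leaving the jaws closed on it, take the stylus from the tool block, put its tip through the round hole in the display housing and press the recessed zero button fully down; finish while still gripping the stylus and holding the button down. Leave the other two tools and the two loose samples on the board where they are.

Things in the scene. Friction and masses are not known exactly. Their poses are not given: they have to be found in the camera images.
- caliper_board: Plywood board 200 x 360 x 12 mm fixed on the table; a 200 mm digital caliper is clamped flat on it, display up. Origin: centre of its underside; y along the caliper beam, x across, z up. The steel beam (17 mm wide, top 32 mm above the table) runs along board y at board x = +30 mm, its ends in wooden saddles; the jaws point to board -x. The samples lie about 105 mm to the -x side of the beam.
- fixed_jaw: The fixed steel jaw, at the +y end of the beam. Origin: on the beam axis at the measuring face (board x = +30, y = +100 mm), at table height. The flat measuring face looks to board -y and reaches 58 mm to board -x from the beam axis; jaw between 27 and 33 mm above the table, tapered, 19 mm thick at its root.
- moving_jaw: The moving steel jaw, mirror of the fixed one, one piece with the slider. Origin: on the beam axis at its measuring face, at table height; axes as the board's.
- slider (a joint): Opening between the jaws in m: 0 shut, up to 0.13; growing = slider moves to board -y. Friction about 3 N; stays where it is left. Starts 0.062 to 0.090.
- housing (a point): Centre of the top face (47 mm above the table) of the slider's grey display housing, above the beam axis, 54 mm behind the moving jaw's measuring face (to board -y). Housing 34 mm across the beam, 76 mm along it, 14 mm tall, its long sides free for gripping from above; the board's top is 21 mm below its underside. The dark screen and three flat white keys on it are not the zero button.
- aperture (a point): Centre of the mouth of the round hole, 12 mm in diameter, in the housing's top face, 25 mm behind the housing's centre (to board -y), 47 mm above the table, moving with the slider. The white zero button lies 7 mm down in it. Axes as the board's.
- zero_button (a joint): How far the zero button is pressed, in m: 0 up, 0.004 fully down. Spring: about 1 N to start, 5 N fully down.
- button_cap: White zero button, 11 mm in diameter, at the bottom of the hole. Origin: centre of its top, 40 mm above the table when up.
- master: The master: dark hardwood block 60 x 24 x 24 mm, loose on the board between the jaws, top 36 mm above the table. Its 24 mm width (own y) is what the jaws close on. Origin: centre of its underside; own x along its length, roughly along board x.
- tool_block: Light timber block 200 x 60 x 60 mm fixed on the table, three upright holes of 10 mm in a row along its own x, 65 mm apart, the middle one at its centre, each holding one modelling tool. Origin: centre of its underside.
- stylus: Ball-tipped stylus, 134 mm long, 30 g, standing tip down in one of the three holes: plain round light-wood handle 13 mm thick, 92 mm long, domed on top, without blade or loop. Its shoulder rests on the tool block, so the handle shows from 60 to 152 mm height. Below it, 42 mm in all: brass ferrule 9 mm thick, steel shank 5 mm thick, 6 mm ball. Origin: end of the ball; z towards the handle.
- stylus_tip (a point): The end of the stylus's ball tip, same point as the stylus's origin.
- spatula: Other tool in the block, to be left: short dark handle 15 mm thick, 45 mm tall, with an upright flat steel blade 18 mm wide on top, top 157 mm above the table. Origin: on its axis, 42 mm below its shoulder.
- loop_tool: Other tool in the block, to be left: short dark handle 15 mm thick, 45 mm tall, with an upright steel wire loop 22 mm wide on top, top 145 mm above the table. Origin: on its axis, 42 mm below its shoulder.
- sample_a: Loose flat wooden sample 22 x 62 x 9 mm on the board, to be left. Origin: centre of its underside.
- sample_b: Another loose flat wooden sample 22 x 62 x 9 mm on the board, to be left. Origin: centre of its underside.
Things that resemble listed ones, but are neither listed nor needed, are in the scene too. Of the things that look like the master, the middle-sized one is meant.

How it is judged:
By the outcome, as a careful person would: the job done as asked, in the order asked, and still so for the second after the job is handed in, while the arm keeps its last pose, push and grip.
It also fails if it takes over 53 s, if anything falls off the work surface, if the arm or the gripper's body presses on something with over 40 N, if the wrist force passes 120 N, or if a joint passes its speed limit or range.

## Working session

There is one attempt and no reset: what is moved stays moved. The work goes in short steps, Python scripts to look and compute and a tool call to move; the robot and the scene stay as the last step left them, time stands still between calls to the robot, and variables do not carry over. Pictures are saved under pics/ and viewed, and the job is handed in when it is done.

Besides the shell and the picture viewer there is one more tool, called after ">>>" by a JSON object that holds its "fn" and its "kwargs". play_rows: Moves the arm, as the interface text tells. Its arguments: {"type":"object","properties":{"targets":{"type":"array","items":{"type":"array","items":{"type":"number"}}},"newtons":{"type":"number"}},"required":["targets"]}

```bash
ls; mkdir -p pics; python3 - <<'E'
from workcell import r
import cv2,numpy as np
o=r.get_obs();print({k:np.round(v,3) for k,v in o.items()})
for n in ["scene","top","wrist"]:
    c=r.calibration(n);print(n,np.round(c["K"],1).tolist(),np.round(c["rvec"],4),np.round(c["tvec"],4))
    im=r.camera(n);cv2.imwrite(f"pics/{n}0.png",im[:,:,::-1])
E
```

```text
pics
{'time_s': np.float64(0.0), 'joint_pos': array([-1.247,  0.418, -0.01 ,  1.614,  0.005,  1.111, -0.053]), 'joint_velocities': array([ 0.001, -0.001, -0.   ,  0.   , -0.001, -0.001,  0.001]), 'effort': array([-0.0000e+00, -8.6440e+01,  6.7800e-01, -4.3493e+01,  1.9000e-02,
        7.0000e-03, -0.0000e+00]), 'tool_pos': array([0.223, 0.583, 0.231]), 'eef_rot': array([[-0.   , -0.934,  0.358],
       [-0.001,  0.358,  0.934],
       [-1.   , -0.   , -0.001]]), 'contact_force': array([ 0.425, -0.256, -0.485]), 'torque': array([-0.007, -0.039, -0.003]), 'width': np.float64(0.085)}
scene [[415.9, 0.0, 282.1], [0.0, 415.9, 213.2], [0.0, 0.0, 1.0]] [ 1.0567  2.186  -1.1968] [ 0.3137 -0.1594  1.22  ]
top [[503.0, 0.0, 285.9], [0.0, 503.0, 206.8], [0.0, 0.0, 1.0]] [ 2.1605 -2.1313  0.1617] [0.0112 0.5005 1.2673]
wrist [[375.6, 0.0, 277.1], [0.0, 375.6, 207.2], [0.0, 0.0, 1.0]] [-2.3645 -1.625  -0.2578] [-0.6236 -0.0404  0.3809]
```

View pics/scene0.png

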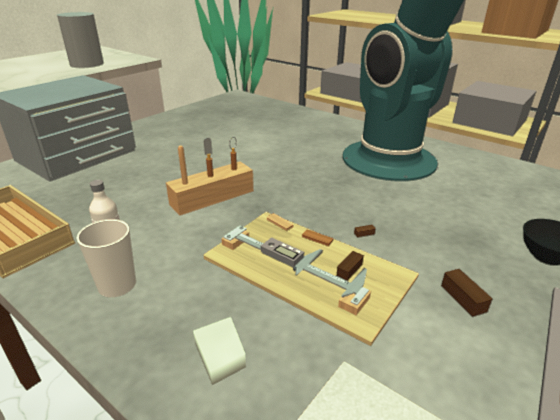

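View pics/top0.png

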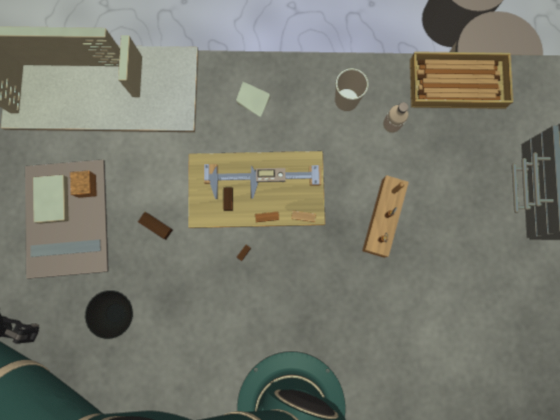

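View pics/wrist0.png

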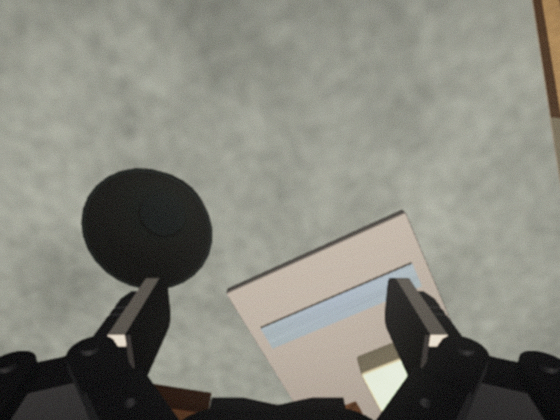

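Pictures: the top view shows the caliper board at (256,190) with its fixed jaw to the left (+y). Things like the master are at (228,199) between the jaws, a larger one at (155,225) and a smaller one at (244,253). The tools are at (398,188), (390,213) and (383,238). In the scene view the plain light handle is at (183,165), the spatula at (209,150) and the loop at (233,150).

```bash
cat > h.py <<'E'
import cv2,numpy as np
def cam(c):
    R=cv2.Rodrigues(np.array(c["rvec"],float))[0];t=np.array(c["tvec"],float).ravel()
    return np.array(c["K"],float),R,t
def ray(c,u,v,z):
    K,R,t=cam(c);C=-R.T@t
    d=R.T@np.linalg.inv(K)@np.array([u,v,1.]);return C+d*(z-C[2])/d[2]
def proj(c,p):
    K,R,t=cam(c);q=K@(R@np.array(p,float)+t);return q[:2]/q[2]
E
python3 - <<'E'
import cv2
a=cv2.imread('pics/top0.png')
cv2.imwrite('pics/t_a.png',cv2.resize(a[145:235,180:335],None,fx=5,fy=5,interpolation=cv2.INTER_CUBIC))
cv2.imwrite('pics/t_b.png',cv2.resize(a[165:265,350:420],None,fx=5,fy=5,interpolation=cv2.INTER_CUBIC))
b=cv2.imread('pics/scene0.png')
cv2.imwrite('pics/s_a.png',cv2.resize(b[130:220,160:260],None,fx=6,fy=6,interpolation=cv2.INTER_CUBIC))
E
```

```text
(no output)
```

View pics/t_a.png

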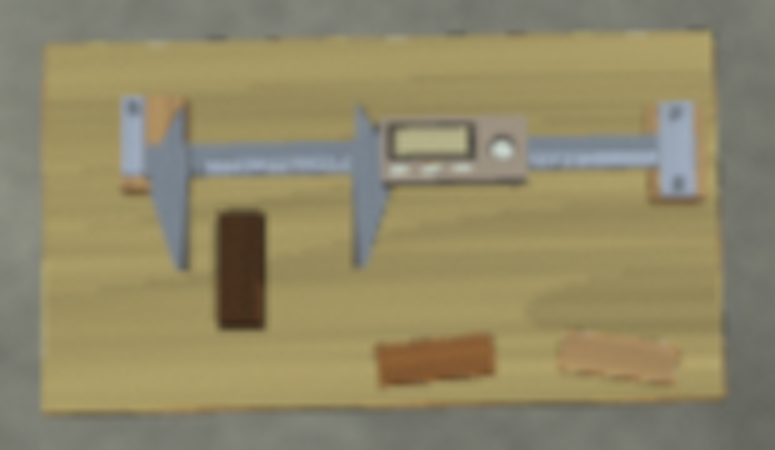

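View pics/t_b.png

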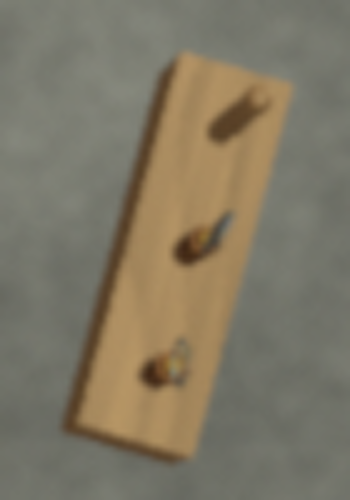

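View pics/s_a.png

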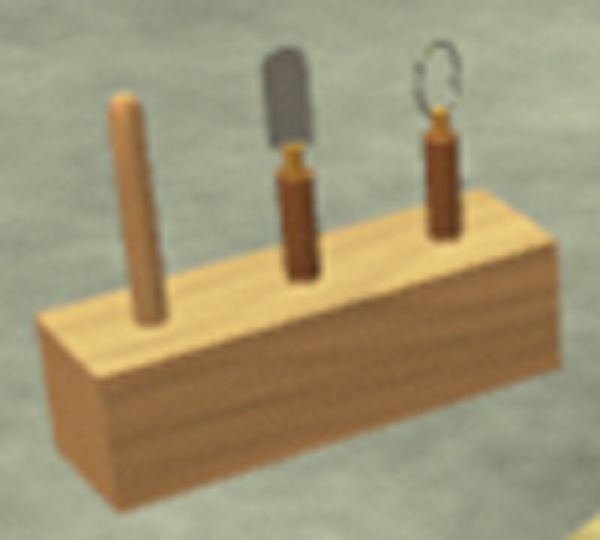

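```bash
python3 - <<'E'
from workcell import r
from h import *
c=r.calibration("top");s=r.calibration("scene")
A=lambda x,y,z:ray(c,180+(x+.5)/5-.5,145+(y+.5)/5-.5,z)
B=lambda x,y,z:ray(c,350+(x+.5)/5-.5,165+(y+.5)/5-.5,z)
S=lambda x,y,z:ray(s,160+(x+.5)/6-.5,130+(y+.5)/6-.5,z)
f=lambda p:np.round(p,4)
cs=[A(*p,.012) for p in [(43,43),(713,31),(726,397),(41,411)]]
print([f(x) for x in cs],"centre",f(np.mean(cs,0)))
print("house",[f(A(*p,.047)) for p in [(383,118),(527,116),(527,183),(383,183)]])
print("apert",f(A(501,149,.047)),"mjaw face",f(A(357,235,.033)),f(A(357,105,.033)),"fjaw",f(A(187,235,.033)),"saddle-r beam",f(A(600,151,.032)),f(A(230,158,.032)))
print("master",[f(A(*p,.036)) for p in [(217,211),(266,211),(266,328),(217,328)]])
print("block",[f(B(*p,.06)) for p in [(180,53),(293,88),(190,458),(73,430)]])
print("stylus top T",f(B(260,97,.152)),"base S",f(S(151,322,.06)),"top S",f(S(123,96,.150)))
print("spat base S",f(S(303,280,.06)),"loop",f(S(444,239,.06)))
E
```

```text
[array([0.6459, 0.2821, 0.012 ]), array([ 0.6577, -0.0776,  0.012 ]), array([ 0.4598, -0.085 ,  0.012 ]), array([0.4475, 0.2749, 0.012 ])] centre [0.5527 0.0986 0.012 ]
house [array([0.5994, 0.0967, 0.047 ]), array([0.6015, 0.0218, 0.047 ]), array([0.566 , 0.0213, 0.047 ]), array([0.565 , 0.0959, 0.047 ])]
apert [0.5838 0.035  0.047 ] mjaw face [0.5399 0.1097 0.033 ] [0.6094 0.1114 0.033 ] fjaw [0.5387 0.1985 0.033 ] saddle-r beam [ 0.5867 -0.0169  0.032 ] [0.5802 0.1774 0.032 ]
master [array([0.5511, 0.1828, 0.036 ]), array([0.5514, 0.1573, 0.036 ]), array([0.4898, 0.1555, 0.036 ]), array([0.4894, 0.1809, 0.036 ])]
block [array([ 0.5828, -0.2373,  0.06  ]), array([ 0.5652, -0.2951,  0.06  ]), array([ 0.3751, -0.2391,  0.06  ]), array([ 0.3884, -0.1804,  0.06  ])]
stylus top T [ 0.542  -0.2564  0.152 ] base S [ 0.5473 -0.2541  0.06  ] top S [ 0.5432 -0.2587  0.15  ]
spat base S [ 0.4864 -0.2348  0.06  ] loop [ 0.4249 -0.2171  0.06  ]
```

Choice: the master is the middle-sized block at (228,199), already lying between the jaws. The stylus is the plain light handle at (398,188) in the top view. The close crops confirm both.

```bash
cat >> h.py <<'E'
from scipy.spatial.transform import Rotation as Ro
def move(r,p,zang):
    o=r.get_obs();R=np.array(o["eef_rot"]);q=np.array(o["tool_pos"])
    x=np.array([0,0,-1.]);z=np.array([np.cos(zang),np.sin(zang),0]);T=np.c_[x,np.cross(z,x),z]
    print("t",o["time_s"],"pos",np.round(q,4),"F",np.round(o["contact_force"],2),"w",round(float(o["width"]),4),"j",np.round(o["joint_pos"],2))
    print("turn",np.round(Ro.from_matrix(R.T@T).as_rotvec(),4),"shift",np.round(R.T@(np.array(p)-q),4))
E
python3 -c "
from workcell import r
from h import *
move(r,(.583,.059,.15),.0335)"
```

```text
t 0.15 pos [0.2235 0.5834 0.2308] F [-0.31 -0.03 -0.07] w 0.0853 j [-1.25  0.42 -0.01  1.61  0.    1.11 -0.05]
turn [ 1.1715e+00 -8.0000e-04  6.0000e-04] shift [ 0.0812 -0.5233 -0.361 ]
```

>>> {"fn": "play_rows", "kwargs": {"targets": [[1.171, 0, 0, 0.0, -0.523, -0.361, -1], [1.171, 0, 0, 0.0, -0.523, -0.361, -1], [1.171, 0, 0, 0.0, -0.523, -0.361, -1], [1.171, 0, 0, 0.0, -0.523, -0.361, -1], [1.171, 0, 0, 0.0, -0.523, -0.361, -1], [1.171, 0, 0, 0.0, -0.523, -0.361, -1], [1.171, 0, 0, 0.0, -0.523, -0.361, -1], [1.171, 0, 0, 0.0, -0.523, -0.361, -1], [1.171, 0, 0, 0.04, -0.523, -0.361, -1], [1.171, 0, 0, 0.081, -0.523, -0.361, -1], [1.171, 0, 0, 0.081, -0.523, -0.361, -1], [1.171, 0, 0, 0.081, -0.523, -0.361, -1], [1.171, 0, 0, 0.081, -0.523, -0.361, -1], [1.171, 0, 0, 0.081, -0.523, -0.361, -1], [1.171, 0, 0, 0.081, -0.523, -0.361, -1], [1.171, 0, 0, 0.081, -0.523, -0.361, -1], [1.171, 0, 0, 0.081, -0.523, -0.361, -1], [1.171, 0, 0, 0.081, -0.523, -0.361, -1]], "newtons": 40}}

```text
time_s: 1.95
tool_pos: [0.5826, 0.0602, 0.1506]
eef_rot: [[0.0, -0.036, 0.999], [-0.0, 0.999, 0.036], [-1.0, -0.0, 0.0]]
contact_force: [-0.3, 0.6, -0.2]
width: 0.0856
```

```bash
python3 -c "
from workcell import r
from h import *
move(r,(.583,.059,.022),.0335)
c=r.calibration('wrist');im=r.camera('wrist')[:,:,::-1];cv2.imwrite('pics/w1.png',im)
np.savez('w1.npz',K=c['K'],rvec=c['rvec'],tvec=c['tvec'])"
```

```text
t 1.95 pos [0.5826 0.0602 0.1506] F [-0.29  0.6  -0.19] w 0.0856 j [-0.49  0.47  0.43  1.8  -0.24  0.93  0.08]
turn [0.0021 0.0003 0.0003] shift [ 0.1286 -0.0012  0.0003]
```

View pics/w1.png

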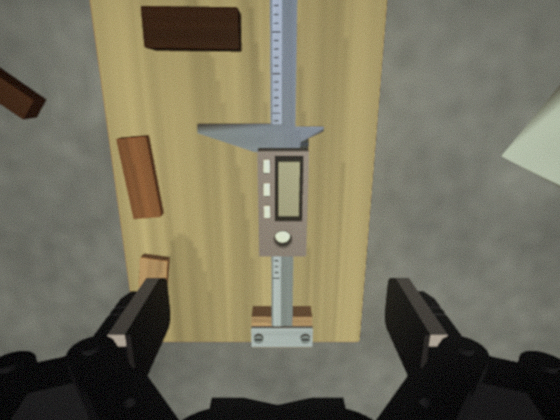

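```bash
python3 -c "
from h import *
c=np.load('w1.npz')
for n,u,v,z in [('h1',258,149.5,.047),('h2',309,149.5,.047),('h3',307,255,.047),('h4',259,255,.047),('ap',283,237.5,.047),('face',200,124,.033),('mast TL',142,6,.036),('TR',241,8,.036),('BR',241,50,.036),('BL',145,48,.036)]: print(n,np.round(ray(c,u,v,z),4))
"
```

```text
h1 [0.5687 0.098  0.047 ]
h2 [0.6022 0.0991 0.047 ]
h3 [0.6054 0.0229 0.047 ]
h4 [0.5708 0.0217 0.047 ]
ap [0.5876 0.036  0.047 ]
face [0.5282 0.1117 0.033 ]
mast TL [0.4953 0.182  0.036 ]
TR [0.5561 0.183  0.036 ]
BR [0.5562 0.1591 0.036 ]
BL [0.4953 0.1582 0.036 ]
```

The wrist view shows the housing from (258,149) to (307,255) and the aperture at (283,237). Both views agree to within 4 mm, so I'll descend at the mean.

>>> {"fn": "play_rows", "kwargs": {"targets": [[0, 0, 0, 0.04, 0, 0.0025, -1], [0, 0, 0, 0.08, 0, 0.0025, -1], [0, 0, 0, 0.11, 0, 0.0025, -1], [0, 0, 0, 0.127, 0, 0.0025, -1], [0, 0, 0, 0.127, 0, 0.0025, -1], [0, 0, 0, 0.127, 0, 0.0025, -0.5], [0, 0, 0, 0.127, 0, 0.0025, -0.3], [0, 0, 0, 0.127, 0, 0.0025, -0.2]], "newtons": 30}}

```text
time_s: 2.8
tool_pos: [0.586, 0.0603, 0.025]
eef_rot: [[0.002, -0.035, 0.999], [0.0, 0.999, 0.035], [-1.0, 0.0, 0.002]]
contact_force: [0.4, -0.2, 0.1]
width: 0.0511
```

>>> {"fn": "play_rows", "kwargs": {"targets": [[0, 0, 0, 0, 0, 0, 0.0], [0, 0, 0, 0, 0, 0, 0.1], [0, 0, 0, 0, 0, 0, 0.2], [0, 0, 0, 0, 0, 0, 0.3], [0, 0, 0, 0, 0, 0, 0.4], [0, 0, 0, 0, 0, 0, 1]]}}

```text
time_s: 3.4
tool_pos: [0.5864, 0.0603, 0.0254]
eef_rot: [[0.003, -0.035, 0.999], [0.0, 0.999, 0.035], [-1.0, 0.0, 0.003]]
contact_force: [-0.8, 0.7, 7.0]
width: 0.0334
```

```bash
python3 -c "
from workcell import r
from h import *
move(r,(.583,.059,.022),.0335)
im=r.camera('wrist')[:,:,::-1];cv2.imwrite('pics/w2.png',im)"
```

```text
t 3.4 pos [0.5864 0.0603 0.0254] F [-0.82  0.66  6.96] w 0.0334 j [-0.43  0.65  0.36  1.85 -0.33  0.7   0.16]
turn [ 0.0018  0.0032 -0.0002] shift [ 0.0034 -0.0012 -0.0034]
```

View pics/w2.png

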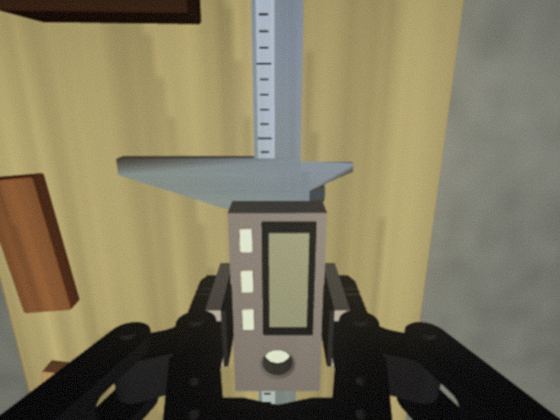

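Gripped: the pads are either side of the housing, with the jaw face at row 160. Next I'll slide toward the fixed jaw.

>>> {"fn": "play_rows", "kwargs": {"targets": [[0, 0, 0, 0, 0.005, 0, 1], [0, 0, 0, 0, 0.012, 0, 1], [0, 0, 0, 0, 0.02, 0, 1], [0, 0, 0, 0, 0.028, 0, 1], [0, 0, 0, 0, 0.034, 0, 1], [0, 0, 0, 0, 0.038, 0, 1], [0, 0, 0, 0, 0.041, 0, 1], [0, 0, 0, 0, 0.043, 0, 1], [0, 0, 0, 0, 0.045, 0, 1], [0, 0, 0, 0, 0.047, 0, 1], [0, 0, 0, 0, 0.049, 0, 1], [0, 0, 0, 0, 0.051, 0, 1], [0, 0, 0, 0, 0.053, 0, 1], [0, 0, 0, 0, 0.055, 0, 1], [0, 0, 0, 0, 0.056, 0, 1]]}}

```text
time_s: 4.95
tool_pos: [0.5844, 0.1166, 0.0255]
eef_rot: [[0.003, -0.036, 0.999], [0.0, 0.999, 0.036], [-1.0, 0.0, 0.003]]
contact_force: [0.1, -3.3, 5.3]
width: 0.0336
```

```bash
python3 -c "
from workcell import r
from h import *
move(r,(.583,.059,.022),.0335)
im=r.camera('wrist')[:,:,::-1];cv2.imwrite('pics/w3.png',im)"
```

```text
t 4.95 pos [0.5844 0.1166 0.0255] F [ 0.12 -3.32  5.29] w 0.0336 j [-0.52  0.66  0.36  1.83 -0.33  0.71  0.06]
turn [ 0.0021  0.0032 -0.0003] shift [ 0.0034 -0.0575 -0.0035]
```

View pics/w3.png

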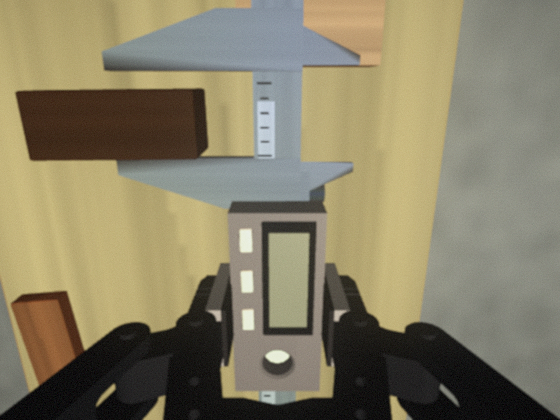

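The view shows the block squarely against the moving jaw, with about 6 mm left to the fixed jaw (rows 71 to 90).

>>> {"fn": "play_rows", "kwargs": {"targets": [[0, 0, 0, 0, 0.001, 0, 1], [0, 0, 0, 0, 0.002, 0, 1], [0, 0, 0, 0, 0.003, 0, 1], [0, 0, 0, 0, 0.004, 0, 1], [0, 0, 0, 0, 0.005, 0, 1]]}}

```text
time_s: 5.5
tool_pos: [0.5842, 0.1217, 0.0255]
eef_rot: [[0.003, -0.036, 0.999], [0.0, 0.999, 0.036], [-1.0, 0.0, 0.003]]
contact_force: [0.1, -2.3, 4.2]
width: 0.0335
```

>>> {"fn": "play_rows", "kwargs": {"targets": [[0, 0, 0, 0, 0.0005, 0, 1], [0, 0, 0, 0, 0.001, 0, 1]]}}

```text
time_s: 5.7
tool_pos: [0.5842, 0.1227, 0.0255]
eef_rot: [[0.003, -0.036, 0.999], [0.0, 0.999, 0.036], [-1.0, 0.0, 0.003]]
contact_force: [-0.1, -6.5, 5.6]
width: 0.0334
```

>>> {"fn": "play_rows", "kwargs": {"targets": [[0, 0, 0, 0, 0.0005, 0, 1], [0, 0, 0, 0, 0.001, 0, 1]]}}

```text
time_s: 5.9
tool_pos: [0.5842, 0.1228, 0.0255]
eef_rot: [[0.003, -0.035, 0.999], [-0.001, 0.999, 0.035], [-1.0, -0.001, 0.003]]
contact_force: [-0.1, -9.9, 5.4]
width: 0.0333
```

>>> {"fn": "play_rows", "kwargs": {"targets": [[0, 0, 0, 0, 0.0005, 0, 1], [0, 0, 0, 0, 0.0005, 0, 1]]}}

```text
time_s: 6.1
tool_pos: [0.5842, 0.1227, 0.0255]
eef_rot: [[0.003, -0.035, 0.999], [-0.001, 0.999, 0.035], [-1.0, -0.001, 0.003]]
contact_force: [-0.5, -5.9, 4.6]
width: 0.0335
```

```bash
python3 -c "
from workcell import r
from h import *
move(r,(.583,.059,.022),.0335)
im=r.camera('wrist')[:,:,::-1];cv2.imwrite('pics/w4.png',cv2.resize(im[0:240,0:400],None,fx=2,fy=2))"
```

```text
t 6.1 pos [0.5842 0.1227 0.0255] F [-0.54 -5.91  4.63] w 0.0335 j [-0.53  0.66  0.36  1.83 -0.33  0.71  0.05]
turn [0.0012 0.0032 0.0014] shift [ 0.0035 -0.0636 -0.0035]
```

View pics/w4.png

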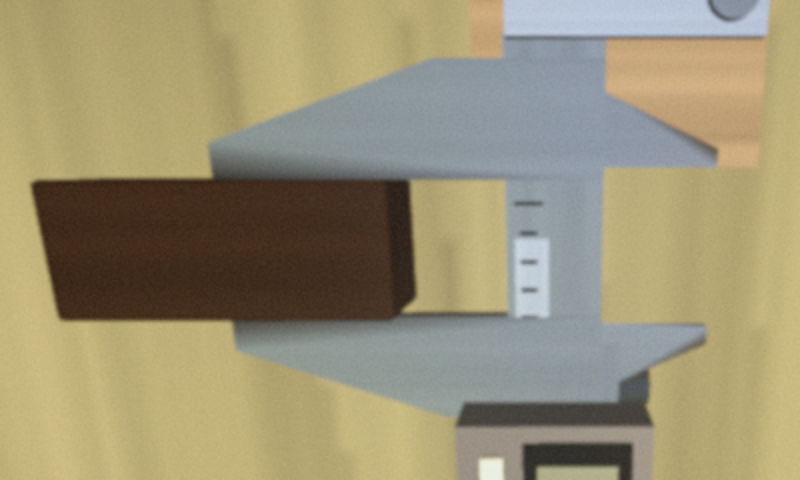

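The master is now clamped squarely between both faces and the force has risen. I'll release and lift, then look again.

>>> {"fn": "play_rows", "kwargs": {"targets": [[0, 0, 0, 0, 0.0, 0, 0.4], [0, 0, 0, 0, 0.0, 0, 0.1], [0, 0, 0, 0, 0.0, 0, -0.3], [0, 0, 0, 0, 0.0, 0, -0.5], [0, 0, 0, 0, 0.0, 0, -0.5], [0, 0, 0, -0.04, 0, 0, -0.5], [0, 0, 0, -0.08, 0, 0, -0.5], [0, 0, 0, -0.125, 0, 0, -0.5], [0, 0, 0, -0.125, -0.02, 0, -0.5], [0, 0, 0, -0.125, -0.02, 0, -0.5], [0, 0, 0, -0.125, -0.02, 0, -0.5]]}}

```text
time_s: 7.25
tool_pos: [0.5843, 0.1029, 0.1503]
eef_rot: [[0.003, -0.034, 0.999], [-0.001, 0.999, 0.034], [-1.0, -0.001, 0.003]]
contact_force: [0.9, -0.4, 0.6]
width: 0.0642
```

```bash
python3 -c "
from workcell import r
from h import *
move(r,(.545,-.256,.2),.0335)
c=r.calibration('wrist');im=r.camera('wrist')[:,:,::-1];cv2.imwrite('pics/w5.png',im)
np.savez('w5.npz',K=c['K'],rvec=c['rvec'],tvec=c['tvec'])
im=r.camera('top')[:,:,::-1];cv2.imwrite('pics/t5.png',cv2.resize(im[145:235,180:335],None,fx=5,fy=5,interpolation=cv2.INTER_CUBIC))"
```

```text
t 7.25 pos [0.5843 0.1029 0.1503] F [ 0.87 -0.35  0.57] w 0.0642 j [-0.56  0.48  0.44  1.78 -0.25  0.93  0.01]
turn [0.0007 0.003  0.0011] shift [-0.0494 -0.3574 -0.0514]
```

View pics/w5.png

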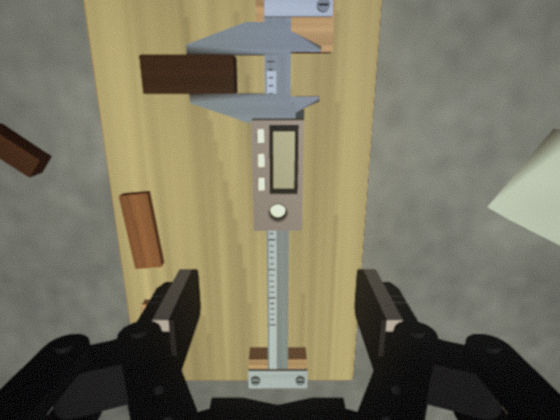

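```bash
python3 -c "
from h import *
c=np.load('w5.npz')
for n,u,v,z in [('h1',252,120,.047),('h2',304,120,.047),('h3',301.5,230,.047),('h4',254,230,.047),('ap',278,211.5,.047)]: print(n,np.round(ray(c,u,v,z),4))
im=cv2.imread('pics/w5.png')
cv2.imwrite('pics/w5c.png',cv2.resize(im[180:240,240:320],None,fx=8,fy=8,interpolation=cv2.INTER_CUBIC))
"
```

```text
h1 [0.5665 0.1595 0.047 ]
h2 [0.5999 0.1605 0.047 ]
h3 [0.6023 0.0848 0.047 ]
h4 [0.5689 0.0837 0.047 ]
ap [0.5853 0.098  0.047 ]
```

View pics/w5c.png

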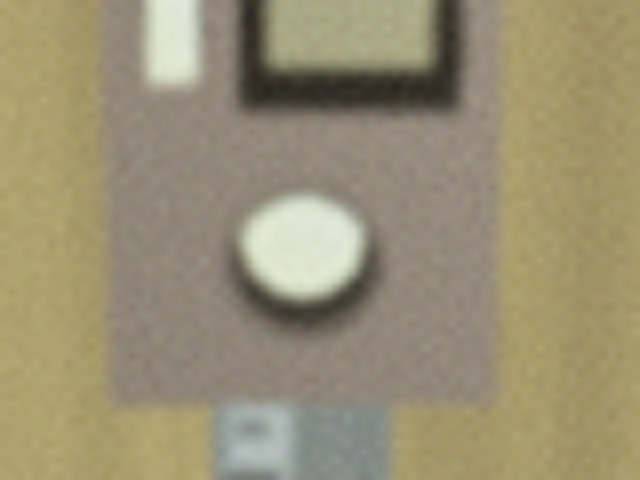

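View pics/t5.png

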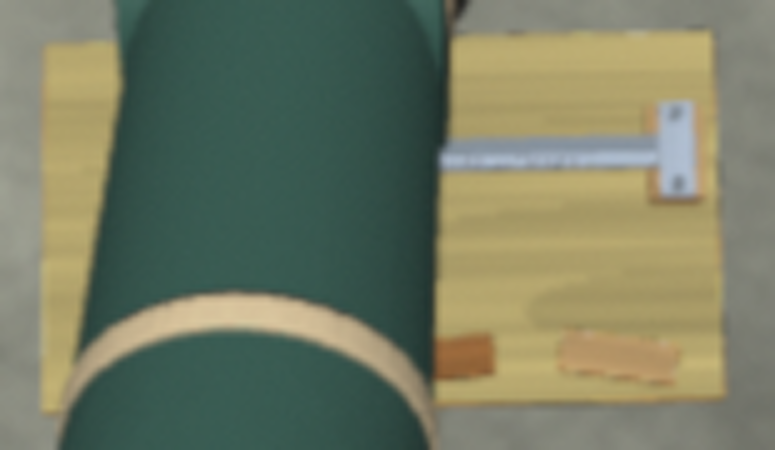

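The aperture by wrist view is at pixel (278,212), giving (0.5853, 0.0978), which agrees with the position from the grip. Next is the stylus.

```bash
python3 -c "
from workcell import r
from h import *
c=r.calibration('wrist');K,R,t=cam(c);o=r.get_obs();T=np.array(o['eef_rot'])
print('cam in tool',np.round(T.T@(-R.T@t-o['tool_pos']),4));print('fwd in tool',np.round(T.T@R[2],3))
move(r,(.545,-.2565,.24),1.286)
for i in np.arange(0,.25,.05): print(i, proj(c,o['tool_pos']+T@np.array([i,0,0])))
"
```

```text
cam in tool [-1.432e-01  7.910e-02  1.000e-04]
fwd in tool [ 0.95  -0.311 -0.001]
t 7.35 pos [0.5842 0.1035 0.1499] F [-0.43  0.77  0.42] w 0.0642 j [-0.57  0.48  0.44  1.78 -0.25  0.93  0.01]
turn [-1.2508e+00  1.1000e-03  2.5000e-03] shift [-0.0898 -0.3585 -0.0516]
0.0 [277.23263724 278.76694427]
0.05 [277.23434143 234.36464333]
0.1 [277.23541224 206.46505597]
0.15000000000000002 [277.23614744 187.30975949]
0.2 [277.23668343 173.34474781]
```

>>> {"fn": "play_rows", "kwargs": {"targets": [[-0.15, 0, 0, -0.05, 0, 0, -0.5], [-1.25, 0, 0, -0.09, -0.358, -0.052, -0.5], [-1.25, 0, 0, -0.09, -0.358, -0.052, -0.5], [-1.25, 0, 0, -0.09, -0.358, -0.052, -0.5], [-1.25, 0, 0, -0.09, -0.358, -0.052, -0.5], [-1.25, 0, 0, -0.09, -0.358, -0.052, -0.5], [-1.25, 0, 0, -0.09, -0.358, -0.052, -0.5], [-1.25, 0, 0, -0.09, -0.358, -0.052, -0.5], [-1.25, 0, 0, -0.09, -0.358, -0.052, -0.5], [-1.25, 0, 0, -0.09, -0.358, -0.052, -0.5], [-1.25, 0, 0, -0.09, -0.358, -0.052, -0.5], [-1.25, 0, 0, -0.09, -0.358, -0.052, -0.5], [-1.25, 0, 0, -0.09, -0.358, -0.052, -0.5], [-1.25, 0, 0, -0.09, -0.358, -0.052, -0.5]]}}

```text
time_s: 8.75
tool_pos: [0.5449, -0.2549, 0.2401]
eef_rot: [[0.002, -0.96, 0.281], [-0.001, 0.281, 0.96], [-1.0, -0.002, -0.0]]
contact_force: [0.7, -0.5, -0.2]
width: 0.0642
```

```bash
python3 -c "
from workcell import r
from h import *
move(r,(.545,-.2565,.24),1.286)
c=r.calibration('wrist');im=r.camera('wrist')[:,:,::-1];cv2.imwrite('pics/w6.png',im)
np.savez('w6.npz',K=c['K'],rvec=c['rvec'],tvec=c['tvec'])
im=r.camera('top')[:,:,::-1];cv2.imwrite('pics/t6.png',cv2.resize(im[145:235,180:335],None,fx=5,fy=5,interpolation=cv2.INTER_CUBIC))
"
```

```text
t 8.75 pos [ 0.5449 -0.2549  0.2401] F [ 0.67 -0.48 -0.22] w 0.0642 j [ 0.11  0.38  0.35  1.68 -0.14  1.11  1.79]
turn [ 0.0005 -0.0003  0.0022] shift [ 0.0001 -0.0005 -0.0015]
```

View pics/w6.png

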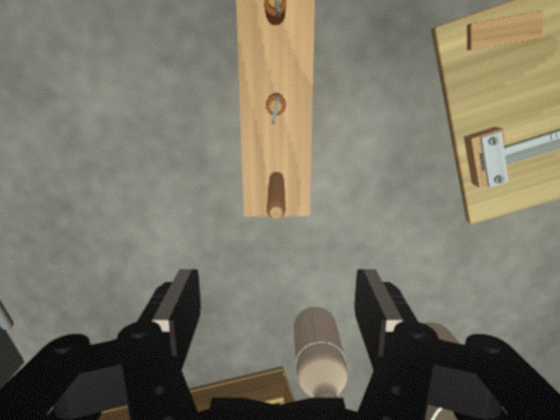

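View pics/t6.png

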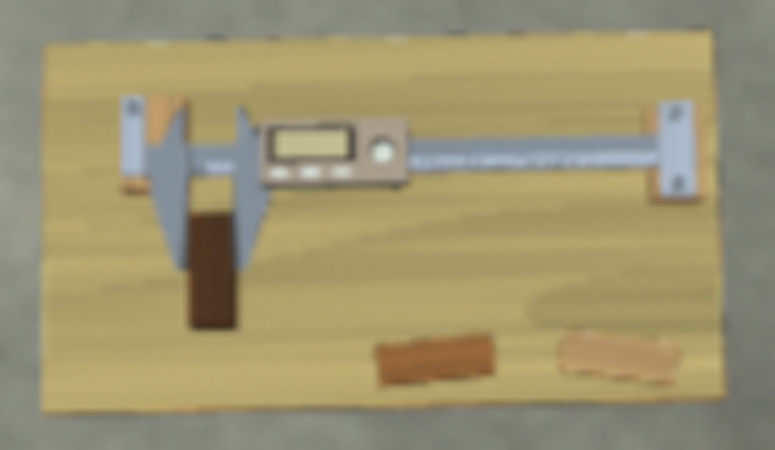

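The jaws stay shut on the master. The stylus top is at (277,212), plain and light. The spatula is at (276,105) and the loop tool at (275,8).

```bash
python3 -c "
from workcell import r
from h import *
c=np.load('w6.npz')
p=ray(c,277,212,.150);print(p, ray(c,276.5,178,.06), ray(c,277,104,.105))
move(r,(p[0],p[1],.095),1.286)
im=cv2.imread('pics/w6.png')
cv2.imwrite('pics/w6c.png',cv2.resize(im[80:230,220:340],None,fx=4,fy=4,interpolation=cv2.INTER_CUBIC))
"
```

```text
[ 0.54496234 -0.25585286  0.15      ] [ 0.54405561 -0.25610279  0.06      ] [ 0.4814661  -0.23725331  0.105     ]
t 8.85 pos [ 0.5448 -0.2554  0.2402] F [-0.15 -0.99  0.05] w 0.0638 j [ 0.12  0.38  0.35  1.68 -0.14  1.11  1.79]
turn [ 0.     -0.0005  0.0024] shift [ 1.452e-01  1.000e-04 -3.000e-04]
```

View pics/w6c.png

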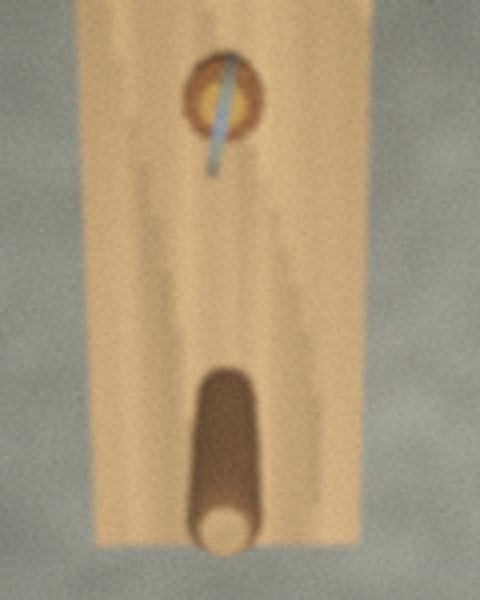

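>>> {"fn": "play_rows", "kwargs": {"targets": [[0, 0, 0.002, 0.045, 0, 0, -0.5], [0, 0, 0.002, 0.09, 0, 0, -0.5], [0, 0, 0.002, 0.125, 0, 0, -0.5], [0, 0, 0.002, 0.143, 0, 0, -0.4], [0, 0, 0.002, 0.143, 0, 0, 0.0], [0, 0, 0.002, 0.143, 0, 0, 0.3], [0, 0, 0.002, 0.143, 0, 0, 0.5], [0, 0, 0.002, 0.143, 0, 0, 1], [0, 0, 0.002, 0.143, 0, 0, 1], [0, 0, 0.002, 0.143, 0, 0, 1], [0, 0, 0.002, 0.143, 0, 0, 1]], "newtons": 60}}

```text
time_s: 9.95
tool_pos: [0.5459, -0.2557, 0.0987]
eef_rot: [[0.003, -0.96, 0.281], [-0.001, 0.281, 0.96], [-1.0, -0.003, -0.0]]
contact_force: [-1.0, 1.2, 7.2]
width: 0.0117
```

```bash
python3 -c "
from workcell import r
from h import *
move(r,(.545,-.256,.2),1.286)
im=r.camera('scene')[:,:,::-1];cv2.imwrite('pics/s7.png',cv2.resize(im[60:240,120:300],None,fx=3,fy=3,interpolation=cv2.INTER_CUBIC))
"
```

```text
t 9.95 pos [ 0.5459 -0.2557  0.0987] F [-1.01  1.16  7.19] w 0.0117 j [ 0.15  0.55  0.31  1.79 -0.21  0.84  1.85]
turn [ 0.0001 -0.0004  0.0028] shift [-0.1013  0.0006 -0.0006]
```

View pics/s7.png

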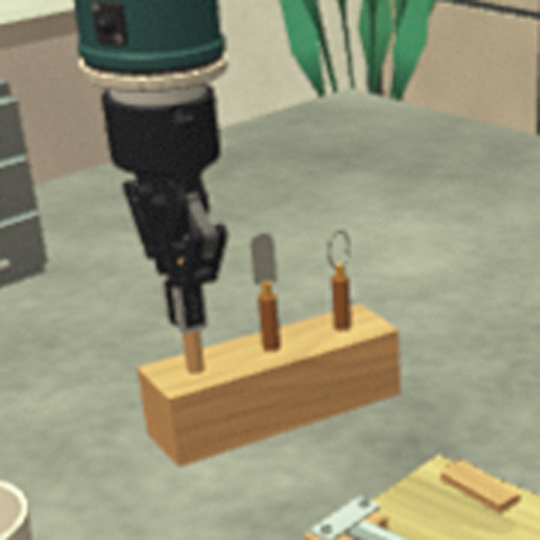

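>>> {"fn": "play_rows", "kwargs": {"targets": [[0, 0, 0, -0.01, 0, 0, 1], [0, 0, 0, -0.03, 0, 0, 1], [0, 0, 0, -0.06, 0, 0, 1], [0, 0, 0, -0.09, 0, 0, 1], [0, 0, 0.003, -0.11, 0, 0, 1], [0, 0, 0.003, -0.11, 0, 0, 1], [0, 0, 0.003, -0.11, 0, 0, 1]]}}

```text
time_s: 10.7
tool_pos: [0.5458, -0.2556, 0.2095]
eef_rot: [[0.001, -0.96, 0.281], [-0.001, 0.281, 0.96], [-1.0, -0.001, -0.0]]
contact_force: [-0.1, -0.4, -1.2]
width: 0.0114
```

```bash
python3 -c "
from workcell import r
from h import *
move(r,(.5853,.0978,.2),1.286)
c=r.calibration('wrist');im=r.camera('wrist')[:,:,::-1];cv2.imwrite('pics/w8.png',im)
o=r.get_obs();T=np.array(o['eef_rot']);p=o['tool_pos']+T@np.array([.0807,0,0])
np.savez('w8.npz',K=c['K'],rvec=c['rvec'],tvec=c['tvec'],T=T,q=o['tool_pos'])
print('tip pred',p,proj(c,p),'top cam',proj(r.calibration('top'),p),'scene',proj(r.calibration('scene'),p))
im=r.camera('scene')[:,:,::-1];cv2.imwrite('pics/s8f.png',im);cv2.imwrite('pics/s8.png',cv2.resize(im[50:190,140:240],None,fx=4,fy=4,interpolation=cv2.INTER_CUBIC))
"
```

```text
t 10.7 pos [ 0.5458 -0.2556  0.2095] F [-0.12 -0.41 -1.24] w 0.0114 j [ 0.12  0.41  0.35  1.7  -0.16  1.05  1.81]
turn [ 0.0001 -0.0002  0.0011] shift [0.0093 0.0613 0.3503]
tip pred [ 0.54544896 -0.25545367  0.12793711] [278.470232   215.59514155] top cam [398.88727527 184.50523504] scene [181.47309334 155.58056171]
```

View pics/w8.png

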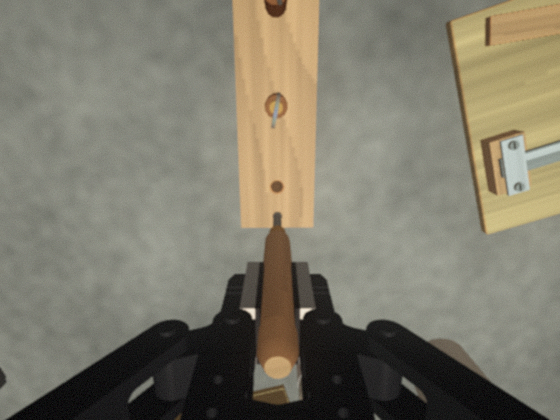

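View pics/s8.png

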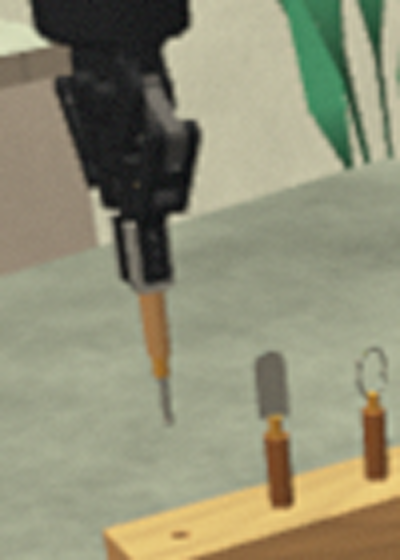

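The stylus hangs straight, with its tip at wrist pixel (277,215) and scene pixel (182,156), within a pixel or so of where it should be. Next I'll hover over the aperture.

```bash
python3 -c "
from workcell import r
from h import *
move(r,(.5853,.0978,.16),.0335)
"
```

```text
t 10.8 pos [ 0.5453 -0.2554  0.2082] F [ 0.5   1.13 -0.27] w 0.0114 j [ 0.12  0.42  0.35  1.71 -0.16  1.05  1.81]
turn [ 1.2526e+00 -8.0000e-04 -7.0000e-04] shift [0.0482 0.0608 0.3502]
```

>>> {"fn": "play_rows", "kwargs": {"targets": [[0.05, 0, 0, 0, 0.008, 0.04, 1], [1.2526, 0, 0, 0, 0.0608, 0.35, 1], [1.2526, 0, 0, 0, 0.0608, 0.35, 1], [1.2526, 0, 0, 0, 0.0608, 0.35, 1], [1.2526, 0, 0, 0, 0.0608, 0.35, 1], [1.2526, 0, 0, 0, 0.0608, 0.35, 1], [1.2526, 0, 0, 0, 0.0608, 0.35, 1], [1.2526, 0, 0, 0, 0.0608, 0.35, 1], [1.2526, 0, 0, 0, 0.0608, 0.35, 1], [1.2526, 0, 0, 0, 0.0608, 0.35, 1], [1.2526, 0, 0, 0.03, 0.0608, 0.35, 1], [1.2526, 0, 0, 0.048, 0.0608, 0.35, 1], [1.2526, 0, 0, 0.048, 0.0608, 0.35, 1], [1.2526, 0, 0, 0.048, 0.0608, 0.35, 1], [1.2526, 0, 0, 0.048, 0.0608, 0.35, 1]]}}

```text
time_s: 12.3
tool_pos: [0.5857, 0.0975, 0.1611]
eef_rot: [[-0.0, -0.033, 0.999], [0.0, 0.999, 0.033], [-1.0, 0.0, -0.0]]
contact_force: [-1.2, -0.0, -0.6]
width: 0.0114
```

```bash
python3 -c "
from workcell import r
from h import *
move(r,(.5853,.0978,.15),.0335)
o=r.get_obs();T=np.array(o['eef_rot']);p=o['tool_pos']+T@np.array([.0807,0,0])
c=r.calibration('wrist');im=r.camera('wrist')[:,:,::-1]
print('tip pred',p,proj(c,p),'aper',proj(c,(.5853,.0978,.047)))
np.savez('w9.npz',K=c['K'],rvec=c['rvec'],tvec=c['tvec'],T=T,q=o['tool_pos'])
cv2.imwrite('pics/w9f.png',im);cv2.imwrite('pics/w9.png',cv2.resize(im[130:280,210:340],None,fx=4,fy=4,interpolation=cv2.INTER_CUBIC))
im=r.camera('scene')[:,:,::-1];cv2.imwrite('pics/s9.png',cv2.resize(im[170:310,200:400],None,fx=4,fy=4,interpolation=cv2.INTER_CUBIC))
s=r.calibration('scene');print('scene',proj(s,p),proj(s,(.5853,.0978,.047)))
"
```

```text
t 12.3 pos [0.5857 0.0975 0.1611] F [-1.16 -0.04 -0.57] w 0.0114 j [-0.57  0.47  0.46  1.77 -0.25  0.96  0.03]
turn [-0.0002 -0.     -0.0003] shift [ 0.0111  0.0003 -0.0004]
tip pred [0.58568682 0.09755604 0.08039178] [277.21040794 215.8927125 ] aper [276.68415642 200.03513332]
scene [299.31015505 240.64858877] [298.93578349 255.54796188]
```

View pics/w9.png

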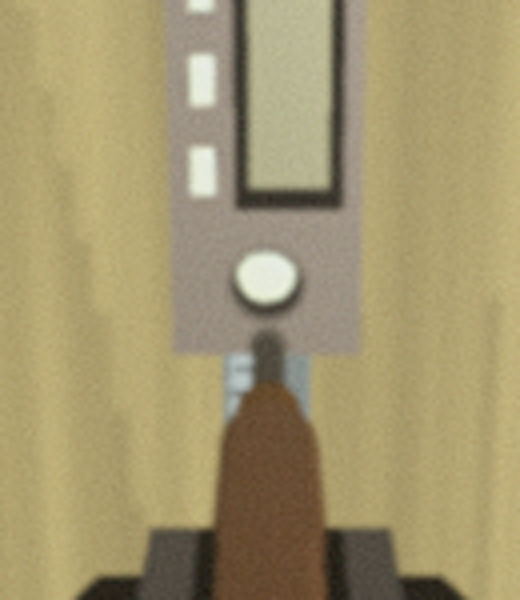

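View pics/s9.png

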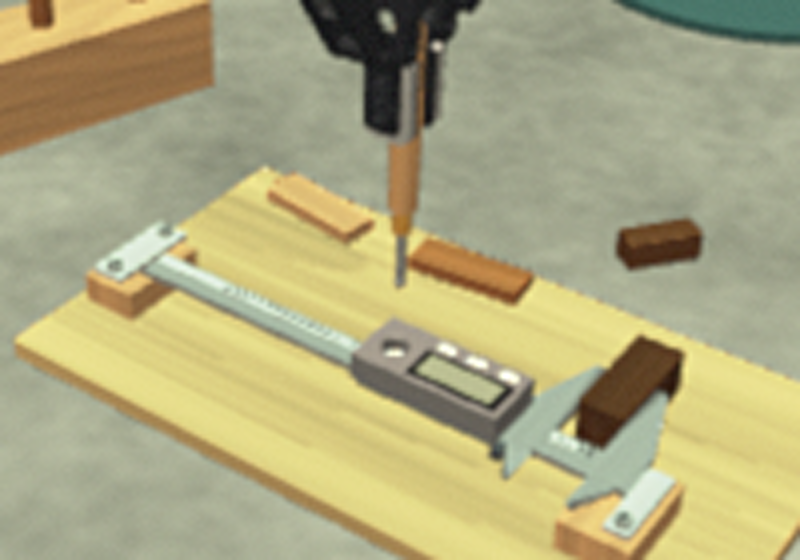

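Tip and aperture line up in both views: wrist (277,214) over (277,200), and scene (300,242) over (299,257), each matching its prediction. I'll descend to just above the mouth.

>>> {"fn": "play_rows", "kwargs": {"targets": [[0, 0, 0, 0.012, 0.0003, -0.0003, 1], [0, 0, 0, 0.022, 0.0003, -0.0003, 1], [0, 0, 0, 0.03, 0.0003, -0.0003, 1], [0, 0, 0, 0.03, 0.0003, -0.0003, 1], [0, 0, 0, 0.03, 0.0003, -0.0003, 1]]}}

```text
time_s: 12.9
tool_pos: [0.5853, 0.0978, 0.1308]
eef_rot: [[-0.0, -0.033, 0.999], [0.0, 0.999, 0.033], [-1.0, 0.0, -0.0]]
contact_force: [-0.7, -0.7, 0.0]
width: 0.0115
```

```bash
python3 -c "
from workcell import r
from h import *
move(r,(.5853,.0978,.12),.0335)
im=r.camera('wrist')[:,:,::-1]
cv2.imwrite('pics/w10.png',cv2.resize(im[130:280,210:340],None,fx=4,fy=4,interpolation=cv2.INTER_CUBIC))
im=r.camera('scene')[:,:,::-1];cv2.imwrite('pics/s10.png',cv2.resize(im[220:290,260:360],None,fx=7,fy=7,interpolation=cv2.INTER_CUBIC))
"
```

```text
t 12.9 pos [0.5853 0.0978 0.1308] F [-0.65 -0.7   0.03] w 0.0115 j [-0.56  0.51  0.44  1.79 -0.27  0.9   0.04]
turn [-0.0002 -0.0003 -0.0002] shift [0.0108 0.     0.    ]
```

View pics/w10.png

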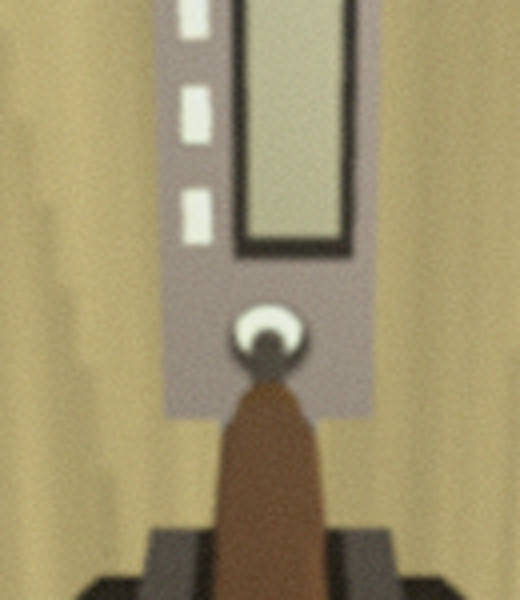

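View pics/s10.png

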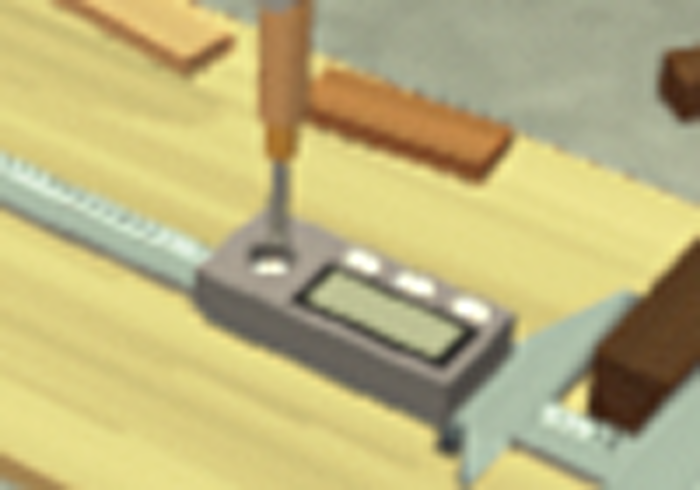

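```bash
python3 -c "
from workcell import r
from h import *
c=r.calibration('wrist');s=r.calibration('scene')
for n,p in [('ball',(.5853,.0978,.0531)),('tip',(.5853,.0978,.0501)),('ap',(.5853,.0978,.047)),('ball+2x',(.5873,.0978,.0531)),('ball+2y',(.5853,.0998,.0531)),('ap+6x',(.5913,.0978,.047)),('ap-6x',(.5793,.0978,.047)),('ap+6y',(.5853,.1038,.047)),('ap-6y',(.5853,.0918,.047))]:
  print(n,'wcrop',(proj(c,p)-[210,130])*4+1.5,'scrop',(proj(s,p)-[260,220])*7+3)
im=r.camera('scene')[:,:,::-1];cv2.imwrite('pics/s11.png',cv2.resize(im[240:270,280:320],None,fx=18,fy=18,interpolation=cv2.INTER_CUBIC))
"
```

```text
ball wcrop [268.42576614 351.02925198] scrop [276.32157618 233.09185781]
tip wcrop [268.43857612 344.65543587] scrop [275.94151445 242.3304856 ]
ap wcrop [268.45149446 338.22770023] scrop [275.55048442 251.83573318]
ball+2x wcrop [281.19918866 351.41845143] scrop [271.73510293 236.81922696]
ball+2y wcrop [268.83729614 338.96286997] scrop [282.61176695 236.09462698]
ap+6x wcrop [305.84300214 339.37029084] scrop [261.7976246  263.10968091]
ap-6x wcrop [231.0407526  337.08452188] scrop [289.15738346 240.68143724]
ap+6y wcrop [269.66275254 302.61873139] scrop [294.38783622 260.90719562]
ap-6y wcrop [267.25883503 373.28989992] scrop [256.86761162 242.83866285]
```

View pics/s11.png

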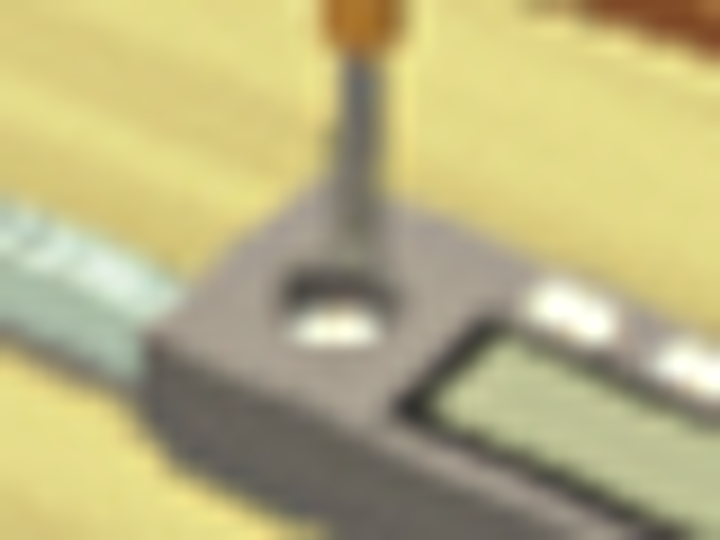

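```bash
python3 -c "
from workcell import r
from h import *
c=r.calibration('wrist')
f=lambda p:(proj(c,p)-[255,195])*16+7.5
print(f((.5853,.0978,.0531)),f((.5853,.0978,.047)),f((.5853,.0978,.092)))
im=r.camera('wrist')[:,:,::-1];cv2.imwrite('pics/w11.png',cv2.resize(im[195:232,255:300],None,fx=16,fy=16,interpolation=cv2.INTER_CUBIC))
"
```

```text
[354.5127857  365.93107085] [354.61208783 314.7451241 ] [353.74285121 762.79894739]
```

View pics/w11.png

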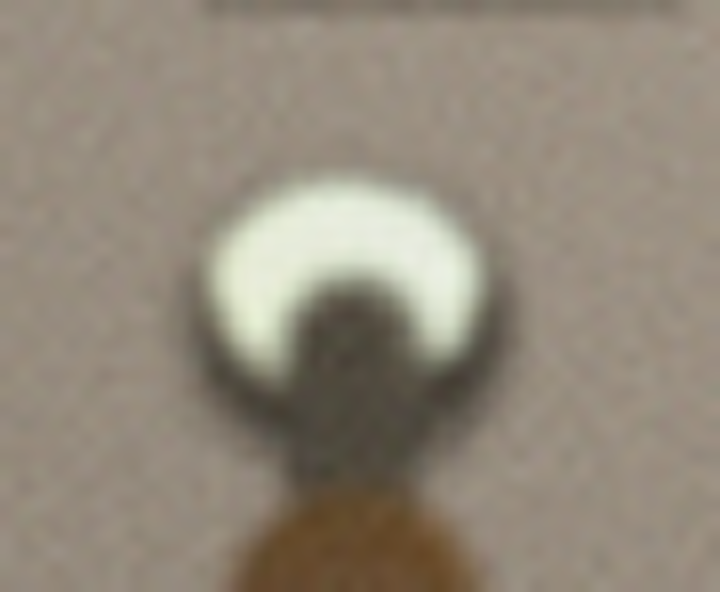

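The wrist close-up shows the ball at (355,345) within the ring centred on (352,315), so it is off by less than 1 mm. I'll insert in small steps and watch the force.

>>> {"fn": "play_rows", "kwargs": {"targets": [[0, 0, 0, 0.002, -0.0004, 0, 1], [0, 0, 0, 0.004, -0.0004, 0, 1], [0, 0, 0, 0.006, -0.0004, 0, 1], [0, 0, 0, 0.0075, -0.0004, 0, 1], [0, 0, 0, 0.0075, -0.0004, 0, 1]]}}

```text
time_s: 13.6
tool_pos: [0.5854, 0.0975, 0.1236]
eef_rot: [[0.0, -0.033, 0.999], [0.0, 0.999, 0.033], [-1.0, 0.0, 0.0]]
contact_force: [0.5, 0.8, 0.1]
width: 0.0114
```

```bash
python3 -c "
from workcell import r
from h import *
move(r,(.5853,.0978,.12),.0335)
im=r.camera('wrist')[:,:,::-1];cv2.imwrite('pics/w12.png',cv2.resize(im[195:232,255:300],None,fx=16,fy=16,interpolation=cv2.INTER_CUBIC))
im=r.camera('scene')[:,:,::-1];cv2.imwrite('pics/s12.png',cv2.resize(im[240:270,280:320],None,fx=18,fy=18,interpolation=cv2.INTER_CUBIC))
"
```

```text
t 13.6 pos [0.5854 0.0975 0.1236] F [0.45 0.81 0.05] w 0.0114 j [-0.55  0.52  0.44  1.8  -0.28  0.89  0.05]
turn [-0.0001  0.0003 -0.0005] shift [ 0.0036  0.0003 -0.0001]
```

View pics/w12.png

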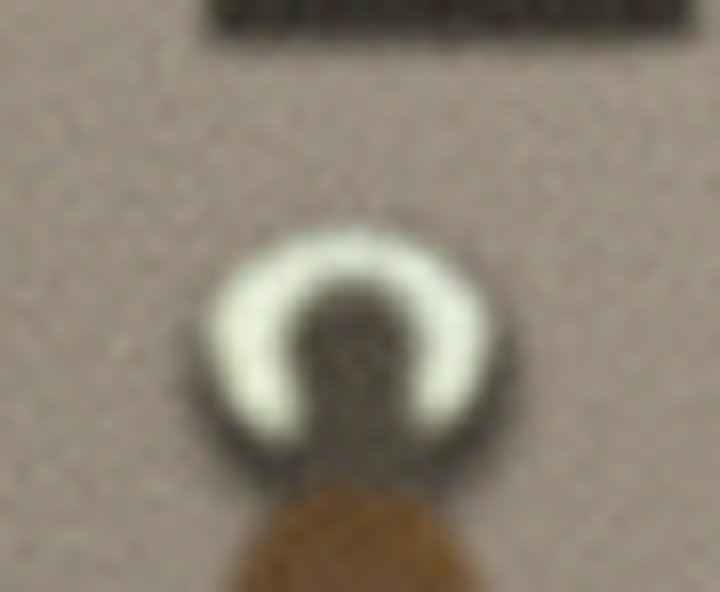

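View pics/s12.png

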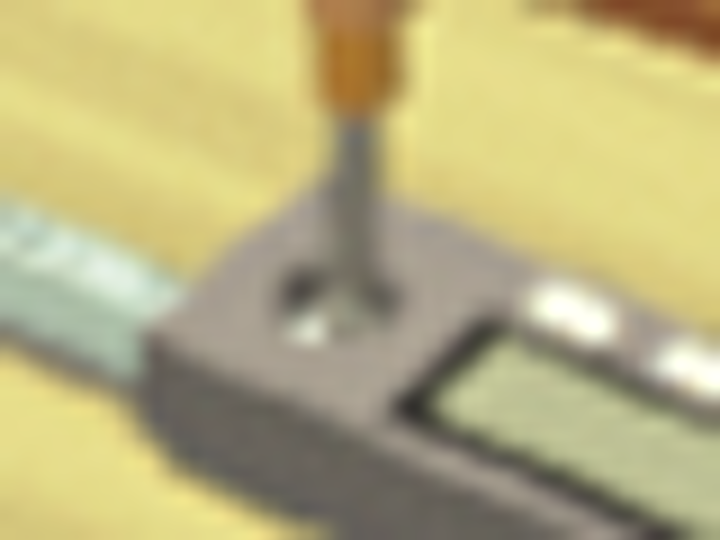

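The tip is inside the mouth without contact. Now I'll press, watching the force.

>>> {"fn": "play_rows", "kwargs": {"targets": [[0, 0, 0, 0.001, -0.0005, 0, 1], [0, 0, 0, 0.002, -0.0005, 0, 1], [0, 0, 0, 0.003, -0.0005, 0, 1], [0, 0, 0, 0.004, -0.0005, 0, 1]]}}

```text
time_s: 14.1
tool_pos: [0.5856, 0.097, 0.1198]
eef_rot: [[0.001, -0.033, 0.999], [0.001, 0.999, 0.033], [-1.0, 0.001, 0.001]]
contact_force: [-0.1, -0.1, 1.6]
width: 0.0116
```

>>> {"fn": "play_rows", "kwargs": {"targets": [[0, 0, 0, 0.001, 0, 0, 1], [0, 0, 0, 0.002, 0, 0, 1]]}}

```text
time_s: 14.3
tool_pos: [0.5857, 0.097, 0.1179]
eef_rot: [[0.001, -0.033, 0.999], [0.001, 0.999, 0.033], [-1.0, 0.001, 0.001]]
contact_force: [-0.6, -0.9, 2.6]
width: 0.0114
```

>>> {"fn": "play_rows", "kwargs": {"targets": [[0, 0, 0, 0.001, 0, 0, 1], [0, 0, 0, 0.0015, 0, 0, 1]]}}

```text
time_s: 14.5
tool_pos: [0.5857, 0.097, 0.1164]
eef_rot: [[0.001, -0.033, 0.999], [0.001, 0.999, 0.033], [-1.0, 0.001, 0.001]]
contact_force: [-1.0, -0.1, 4.6]
width: 0.0118
```

>>> {"fn": "play_rows", "kwargs": {"targets": [[0, 0, 0, 0.0005, 0, 0, 1], [0, 0, 0, 0.001, 0, 0, 1]]}}

```text
time_s: 14.7
tool_pos: [0.5859, 0.0971, 0.1157]
eef_rot: [[0.001, -0.033, 0.999], [0.001, 0.999, 0.033], [-1.0, 0.001, 0.001]]
contact_force: [-2.5, -0.3, 9.9]
width: 0.0115
```

>>> {"fn": "play_rows", "kwargs": {"targets": [[0, 0, 0, 0.0005, 0, 0, 1], [0, 0, 0, 0.001, 0, 0, 1]]}}

```text
time_s: 14.9
tool_pos: [0.5862, 0.0971, 0.1153]
eef_rot: [[0.002, -0.033, 0.999], [0.001, 0.999, 0.033], [-1.0, 0.001, 0.002]]
contact_force: [-3.7, 0.8, 16.5]
width: 0.0114
```

>>> {"fn": "play_rows", "kwargs": {"targets": [[0, 0, 0, 0.0005, 0, 0, 1], [0, 0, 0, 0.001, 0, 0, 1]]}}

```text
time_s: 15.1
tool_pos: [0.5865, 0.097, 0.1151]
eef_rot: [[0.003, -0.033, 0.999], [0.002, 0.999, 0.033], [-1.0, 0.002, 0.003]]
contact_force: [-4.7, -0.1, 19.9]
width: 0.0116
```

>>> {"fn": "play_rows", "kwargs": {"targets": [[0, 0, 0, 0.0004, 0, -0.0005, 1], [0, 0, 0, 0.0004, 0, -0.0005, 1], [0, 0, 0, 0.0004, 0, -0.0005, 1]]}}

```text
time_s: 15.4
tool_pos: [0.5863, 0.0971, 0.1154]
eef_rot: [[0.003, -0.033, 0.999], [0.002, 0.999, 0.033], [-1.0, 0.002, 0.003]]
contact_force: [-3.1, -1.6, 13.8]
width: 0.0115
```

```bash
python3 -c "
from workcell import r
from h import *
move(r,(.5853,.0978,.12),.0335)
im=r.camera('wrist')[:,:,::-1];cv2.imwrite('pics/w13.png',im)
im=r.camera('scene')[:,:,::-1];cv2.imwrite('pics/s13.png',cv2.resize(im[120:340,160:440],None,fx=2.7,fy=2.7,interpolation=cv2.INTER_CUBIC))
move(r,(.5853,.0978,.12),.0335)
"
```

```text
t 15.4 pos [0.5863 0.0971 0.1154] F [-3.07 -1.62 13.84] w 0.0115 j [-0.55  0.53  0.43  1.8  -0.28  0.87  0.05]
turn [-0.0003  0.0033 -0.0019] shift [-0.0046  0.0008 -0.0009]
t 15.5 pos [0.5863 0.097  0.1154] F [-3.04 -0.77 13.44] w 0.0113 j [-0.55  0.53  0.43  1.8  -0.28  0.87  0.05]
turn [-0.0003  0.0033 -0.0019] shift [-0.0046  0.0008 -0.001 ]
```

View pics/w13.png

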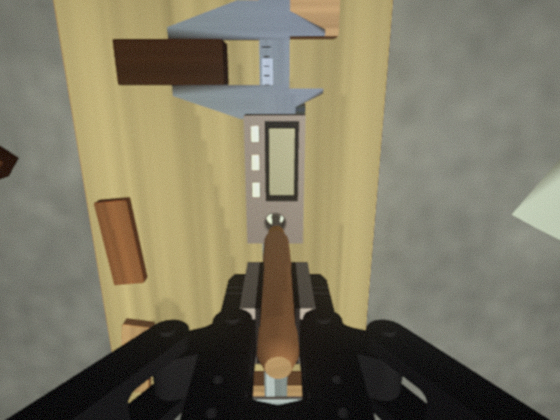

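View pics/s13.png

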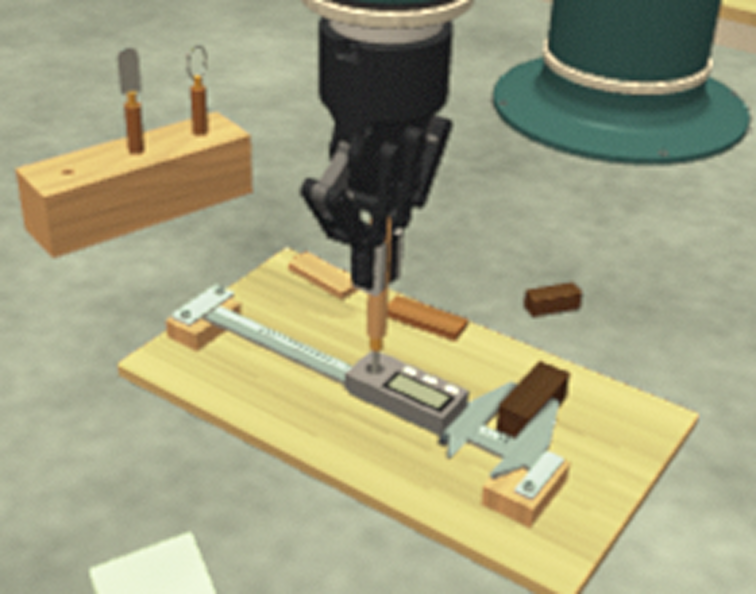

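```bash
python3 -c "
import cv2
im=cv2.imread('pics/w13.png');cv2.imwrite('pics/w13c.png',cv2.resize(im[0:125,100:340],None,fx=3.3,fy=3.3,interpolation=cv2.INTER_CUBIC))"
```

```text
(no output)
```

View pics/w13c.png

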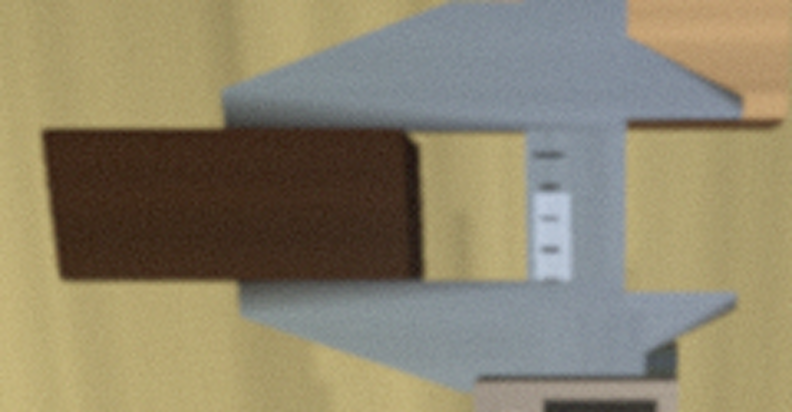

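The master is still clamped with no visible gap on either side. The button is bottomed and held at about 13 N, so I'm handing in.

```bash
python3 -c "
from workcell import r
print(r.sign_off())"
```

```text
the job is handed in; nothing more can be done
None
```

I closed the jaws on the master, then took the stylus and pressed the zero button down. I handed in at about 15.5 s, still gripping the stylus and holding the button.

- **Jaws:** I gripped the display housing and slid it until the force rose to about 10 N. The last close view shows the master square between both faces with no visible gap.
- **Button:** The tip first met the button at about 1.6 N and went down about 4 mm. The force then climbed to 20 N, and I eased it to about 13.5 N, well above the 5 N spring.
- **Other items:** The spatula, the loop tool and both samples look untouched in the last pictures.
- **Disagreements:**
  - The top camera put the housing about 3 mm off in x from the wrist camera and the grip, so I relied on the wrist camera and the grip.
  - The scene view hinted at an offset of 1–4 mm at the hole, but the tip went in without contact.
  - At full press there was a small sideways force of about 3 N.

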